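Hold a mould-frame block home in a fence jig

ROBOT

A 7-joint arm with a two-finger parallel gripper is mounted at the origin on the work surface. World frame = base frame: x ahead of the robot, y to its left, z up, the work surface at z = 0. Lengths are in m, angles in rad, forces in N, time in s.
With the tool pointing down it reaches from about 0.4 to 0.85 m from the base axis. Payload 10.4 kg.
Tool frame: the origin (TCP) lies midway between the tips of the shut fingers; the grasp point (between the pads) lies 19 mm behind it (r.grasp_offset is the distance from the TCP to the grasp point, in m); x points along the fingers, y is the direction in which the jaws open and shut, and the axes are right-handed (so a half turn about x gives the same grasp; the last joint's range is limited). The gripper opens to 87 mm and grips with 3 to 60 N. Pads are 19 mm wide; open, the fingers measure 117 mm over their backs; the gripper's body (75 mm by 190 mm) begins 51 mm behind the grasp point.
Start: joints at [-1.332, 0.332, -0.065, 1.46, 0.022, 1.35, -0.088], TCP at [0.162, 0.604, 0.223] pointing down, gripper open.
Joint ranges: [-2.6, 2.6], [-0.5, 2.12], [-1.47, 1.34], [0.16, 2.42], [-1.27, 4.41], [0.06, 2.06], [-2.6, 2.6]. Speed limits (rad/s): [2.22, 2.22, 2.79, 2.79, 3.14, 3.14, 3.14].

INTERFACE

Orientations are given as a unit quaternion [x, y, z, w].
In Python, from bench import r, vision, close_job gives the robot as it stands. The module is installed in compiled form; this text tells all that it offers.
- The arm moves only by the shell command python3 -m pendant 'ROWS' [OPENING] [FORCE]. ROWS is text: rows parted by semicolons, each of 6 numbers parted by spaces: the shift along the tool's x, y, z in units of 0.25 m (1.0 is 0.25 m), then the turn, a rotation vector about the tool's x, y, z in units of 1.5 rad (1.0 is 1.5 rad). A call has 1 to 8 rows; each row is the pose to reach, as a shift and turn from the pose commanded when the call began, along the tool's axes at that moment; what a row does not reach only later rows make up. A row lasts 1/10 s, in which the tool goes at most 50 mm and 8.59 degrees, less where a joint would pass 70% of its speed; a pose out of reach is approached as far as the arm can. A call with a number of a shift or a turn outside -1 to 1 is refused whole. A call with a gripper value outside its range is refused whole. OPENING is the gripper command: -1 is shut, 1 is fully open, values between are in proportion, set as the call begins (- or left out, the last holds). The fingers move at their own pace and stop on an object; FORCE is the grip in N (left out, the last holds). Time passes only in rows, so rows that repeat a pose let the fingers close. It gives the time, the measured TCP pose, the force and the opening at its end, in the units of the state.
- r.read_state(): the state, without advancing time (a new reading comes with each control period).
- vision.camera(name): name is "scene" or "top" or "wrist"; returns (picture, depth): 384x512x3 uint8, blue, green, red; 384x512 float32, m along the optical axis (not along the pixel's ray), 0 where there is no reading.
- vision.get_calibration(name): a dict with "camera_matrix" (3x3 intrinsics, pixels), "rvec" (rotation vector, rad) and "tvec" (3), from world to camera coordinates, as OpenCV has them. Camera axes: x right, y down, z forward; pixel columns grow to the right and rows downward; lengths in m; the calibration is good to about 2 mm. A picture is of the moment at which its call begins: read the wrist's pose just before it. get_calibration takes no time and is no camera call; for the wrist camera it gives the pose at the moment of the call.
- close_job(): hands the job in, once; it reports no verdict.
The state is a dict: "time": time; "joint_positions": joint angles; "joint_vel": joint speeds; "joint_torque": joint torques, N m; "ee_pos": TCP position; "eef_rot": TCP orientation; "ft_force": force on the tool from outside, world axes, zero at the start; "torque": the same for the moment, N m; "width": finger opening in m.
Only numpy, scipy, OpenCV 4.12 (cv2) and the standard library are available. Lean on these libraries where they do the work, as an engineer would, in place of code of your own. Each camera call takes 0.05 s, during which the arm holds its last target. There are 200 camera calls.

TASK

On the plywood jig, push the toggle clamp's upright handle away over its centre so that the clamp falls fully open, then fetch the full-size wooden block (the long, tall one, not the shorter or the thinner one), keep it the way up it lies, and set it lengthwise along the fence with its end butted against the stop block. Finish while holding it there, for marking out: with one diagonal push press it firmly into the fence and down onto the board at the same time, about 10 N each way, and keep pressing; the program ends with the push still on. Leave everything else on the table where it is.

Things in the scene. Friction and masses are not known exactly. Their poses are not given: they have to be found in the camera images.
- block: The workpiece: a plain light wooden block 120 long (its x) x 40 wide (its y) x 44 mm high (its z), about 0.1 to 0.2 kg, loose on the table to the right of the jig. Origin at the centre of its underside. Either end may go to the stop.
- jig: The whole jig, fixed, somewhat turned on the table: an 18 mm thick plywood board 250 (jig x) x 230 mm (jig y) carrying fence, stop block and toggle clamp. Origin on the table surface straight below nest_corner; jig x points from the robot's side towards the fence and clamp, jig y along the fence towards the stop block, z up. In jig coordinates the board spans x -100 to 150, y -170 to 60 mm.
- jig_board: The plywood board alone; same origin and axes as the jig; its top is 18 mm above the table. Board, fence and stop are waxed and slick (friction about 0.15), so little of a push is lost to rubbing.
- jig_fence: The dark wooden fence strip on the board, same origin and axes as the jig: spans x 0 to 22, y -150 to 30 mm, 22 mm high above the board. The block lies on its -x side against the face x = 0, and stands 22 mm higher than the fence.
- jig_stop: The dark wooden stop block at the +y end in front of the fence, same origin and axes as the jig: spans x -50 to 0, y 0 to 30 mm, 22 mm high above the board. The block's end butts against its face y = 0.
- nest_corner (a point): The inner corner where fence face, stop face and board top meet, same axes as the jig. Seated, the block's origin is at x -20, y -60, z 0 mm from here, its long axis along jig y.
- clamp (a joint): Toggle clamp angle, rad: 0 closed (steel arm level over the block's place, rubber-sleeved handle upright), 1.9 fully open on its end stop (handle down on the far side, arm leaning away). Arm and handle are one piece at right angles. Let go below about 0.8 it drops shut by its weight, beyond that it falls open; 1 to 3 N at the handle moves it. Starts closed.
- clamp_hinge (a point): Middle of the clamp's hinge pin, which lies along jig y: 75 mm behind the fence face, 60 mm from the stop face (towards jig -y), 80 mm above the table. Axes as the jig.
- clamp_handle (a point): Near the top of the clamp handle on its middle line, 100 mm from the hinge. Handle round, 18 mm thick from 37 to 102 mm from the hinge; push it towards jig +x. The arm (14 wide, 12 mm thick) reaches 96 mm from the hinge to jig -x when closed; its rubber-tipped spindle reaches 16 mm below hinge height (2 mm above a seated block).
- short_block: Bystander: wooden block 70 x 40 x 44 mm high, loose; origin at the centre of its underside.
- thin_strip: Bystander: wooden strip 120 x 40 x 16 mm high, loose; origin at the centre of its underside.
- cup: Bystander: white ceramic cup 68 mm across, 62 mm high, loose; origin under its centre.
- dish: Bystander: flat dark fired clay dish 94 mm across, 12 mm high, loose; origin under its centre.
- spatula: Bystander: spatula about 190 mm long, lying loose left of the jig.
Things that resemble listed ones, but are neither listed nor needed, are in the scene too. Leave any grey or orange look-alike of the block alone.

How it is judged:
By the outcome, as a careful person would: the job done as asked, in the order asked, and still so for the second after the job is handed in, while the arm keeps its last pose, push and grip.
It also fails if it takes over 59 s, if anything falls off the work surface, if the arm or the gripper's body presses on something with over 40 N, if the wrist force passes 120 N, or if a joint passes its speed limit or range.

## Working session

There is one attempt and no reset: what is moved stays moved. The work goes in short steps, Python scripts to look and compute and a shell command to move; the robot and the scene stay as the last step left them, time stands still between calls to the robot, and variables do not carry over. Pictures are saved under pics/ and viewed, about 8 in all and at most 12, crops included, and the job is handed in when it is done.

```bash
mkdir -p pics; python3 - <<'E'
from bench import r,vision
import cv2,numpy as np
for n in("top","scene"):
    p,d=vision.camera(n);c=vision.get_calibration(n)
    np.savez(f"{n}.npz",p=p,d=d,K=c["camera_matrix"],rv=c["rvec"],tv=c["tvec"])
    cv2.imwrite(f"pics/{n}0.png",p)
    print(n,c)
s=r.read_state();print(s,r.grasp_offset)
E
```

```text
top {'camera_matrix': array([[463.32800068,   0.        , 264.37273528],
       [  0.        , 463.32800068, 192.48728705],
       [  0.        ,   0.        ,   1.        ]]), 'rvec': array([ 2.09739079, -2.15968889,  0.19589294]), 'tvec': array([-0.01059495,  0.50423   ,  1.62640678])}
scene {'camera_matrix': array([[461.929938  ,   0.        , 256.51078707],
       [  0.        , 461.929938  , 187.53994253],
       [  0.        ,   0.        ,   1.        ]]), 'rvec': array([ 2.03927269,  0.93571411, -0.46174647]), 'tvec': array([-0.30728353, -0.12752417,  2.01969466])}
{'time': 0.1, 'joint_positions': array([-1.33155224,  0.33284055, -0.06468565,  1.46082114,  0.02161864,
        1.34993121, -0.08850534]), 'joint_vel': array([ 0.00028974, -0.00276237,  0.00099341, -0.00290066, -0.00124309,
        0.00019159,  0.00153666]), 'joint_torque': array([ 1.12511203e-03, -6.24547577e+01,  2.44123244e-02, -3.90712523e+01,
       -6.14928477e-02,  3.66296503e-02,  9.09853406e-05]), 'ee_pos': array([0.16171828, 0.60336103, 0.22183085]), 'eef_rot': array([ 0.09185026,  0.701087  , -0.0927704 ,  0.70102368]), 'ft_force': array([ 0.55666496,  0.15471964, -0.23375072]), 'torque': array([0.04088693, 0.00375414, 0.00997496]), 'width': 0.08717737107231634} 0.0187
```

View pics/top0.png

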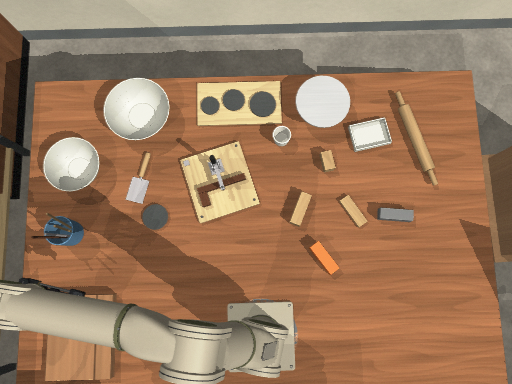

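View pics/scene0.png

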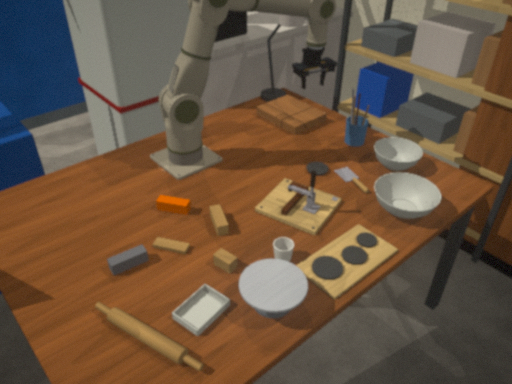

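The top view shows three wooden candidates: a long tall one at (300,208), a thin strip at (352,210) and a short block at (328,160). The grey (396,214) and orange (324,257) pieces are look-alikes. The jig is centred around (220,182), with the fence from (200,197) to (245,178) and the stop at (207,202). The scene view agrees. Next I'll measure from depth and confirm the block in one enlarged crop.

```bash
cat > geo.py <<'E'
import numpy as np,cv2
def cloud(n):
    f=np.load(n+".npz");R=cv2.Rodrigues(f["rv"])[0];v,u=np.indices(f["d"].shape)
    d=f["d"];K=f["K"];P=np.stack([(u-K[0,2])/K[0,0]*d,(v-K[1,2])/K[1,1]*d,d],-1)
    return f["p"],d,(P-f["tv"])@R
def px(n,X):
    f=np.load(n+".npz");return cv2.projectPoints(np.float64(X).reshape(-1,1,3),f["rv"],f["tv"],f["K"],None)[0][:,0]
E
python3 - <<'E'
from geo import *
p,d,W=cloud("top")
print("table z",np.median(W[240:300,380:450,2]))
def rect(u0,u1,v0,v1,z0,z1):
    S=W[v0:v1,u0:u1].reshape(-1,3);m=(S[:,2]>z0)&(S[:,2]<z1);Q=S[m]
    b=cv2.minAreaRect(np.float32(Q[:,:2]));return len(Q),np.round(b[0],4),np.round(b[1],4),round(b[2],2),np.round(np.percentile(Q[:,2],[5,50,95]),4)
for n,a in dict(block=(283,318,185,232),strip=(332,372,188,232),short=(315,340,145,175)).items():
    print(n,rect(*a,0.008,0.08))
S=W[130:232,170:268];h=S[...,2]
print("board",rect(170,268,130,232,0.010,0.026))
print("fence",rect(190,255,165,215,0.032,0.046))
img=cv2.resize(p[130:240,170:380],None,fx=3.7,fy=3.7,interpolation=cv2.INTER_CUBIC)
cv2.imwrite("pics/crop1.png",img)
E
```

```text
table z -0.00022616164560920228
block (434, array([ 0.4496, -0.155 ]), array([0.1258, 0.1712]), 87.89, array([0.0089, 0.0437, 0.0508]))
strip (412, array([ 0.4377, -0.3414]), array([0.1413, 0.1609]), 84.4, array([0.0089, 0.0159, 0.0225]))
short (266, array([ 0.6349, -0.2669]), array([0.0795, 0.1115]), 78.5, array([0.0098, 0.0419, 0.05  ]))
board (3399, array([0.566 , 0.1434]), array([0.3827, 0.3577]), 0.47, array([0.0121, 0.0188, 0.0246]))
fence (374, array([0.5293, 0.1388]), array([0.1362, 0.1753]), 60.73, array([0.0336, 0.0402, 0.0452]))
```

View pics/crop1.png

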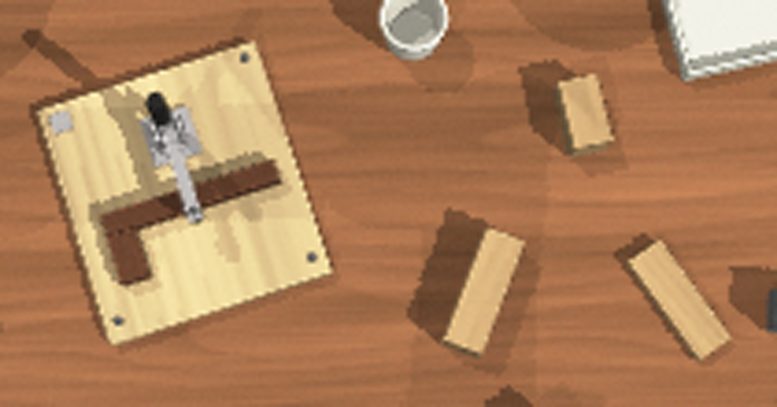

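The crop confirms the target: the long tall block has its top face at crop (485,290), which is original (301,208), with median height 44 mm. The strip's median height is 16 mm and the third piece is visibly short. Now I'll fit jig and block from corner pixels and known dimensions.

```bash
python3 - <<'E'
from geo import *
from scipy.optimize import least_squares
from scipy.spatial.transform import Rotation as Ro
def fit(model,crop,x0):
    m=np.array(model)/1000.;o=(np.array(crop)+.5)/3.7-.5+[170,130]
    def w(x):
        c,s=np.cos(x[2]),np.sin(x[2]);return np.c_[x[0]+c*m[:,0]-s*m[:,1],x[1]+s*m[:,0]+c*m[:,1],m[:,2]]
    q=least_squares(lambda x:(px("top",w(x))-o).ravel(),x0,loss="soft_l1")
    print(np.round(q.x,4),"deg",np.degrees(q.x[2]).round(2),"res px",np.round(q.fun.reshape(-1,2),1).tolist());return q.x
J=fit([(150,60,18),(150,-170,18),(-100,-170,18),(-100,60,18),(22,-150,40),(0,-150,40),(22,30,40),(-50,30,40),(-50,0,40)],
 [(38,108),(252,40),(332,270),(110,345),(274,160),(282,183),(101,216),(121,284),(151,276)],[.53,.13,.3])
B=fit([(60,20,44),(60,-20,44),(-60,-20,44),(-60,20,44)],[(490,228),(526,242),(481,351),(446,340)],[.45,-.15,-.4])
np.save("J.npy",J);np.save("B.npy",B)
c,s=np.cos(J[2]),np.sin(J[2])
for n,a in dict(hinge=(75,-60),handle_near=(60,-60),seat=(-20,-60)).items():
    print(n,J[0]+(c*a[0]-s*a[1])/1e3,J[1]+(s*a[0]+c*a[1])/1e3)
from bench import r
s=r.read_state();print(Ro.from_quat(s["eef_rot"]).as_matrix().round(3))
E
```

```text
[0.5164 0.1849 0.2924] deg 16.75 res px [[-0.3, 0.6], [0.8, 0.1], [0.2, 0.5], [-0.0, 0.1], [0.1, -0.3], [-0.2, -0.9], [-0.4, -0.1], [0.1, 0.1], [-0.1, -0.3]]
[ 0.4434 -0.1549 -0.4167] deg -23.88 res px [[-0.2, -0.5], [0.4, -0.1], [0.4, 1.1], [-0.6, -0.2]]
hinge 0.605489690727079 0.1490336933364857
handle_near 0.5911262304123661 0.14471038351787804
seat 0.5145211087338977 0.12165273115197055
[[-0.     0.259  0.966]
 [-0.001  0.966 -0.259]
 [-1.    -0.001  0.   ]]
```

```bash
cat > plan.py <<'E'
import numpy as np,sys
from scipy.spatial.transform import Rotation as R
from bench import r
J=np.load("J.npy")
def jw(x,y,z):  # jig mm -> world m
    c,s=np.cos(J[2]),np.sin(J[2]);return np.array([J[0]+(c*x-s*y)/1e3,J[1]+(s*x+c*y)/1e3,z/1e3])
def tw(p):
    c,s=np.cos(J[2]),np.sin(J[2]);d=np.array(p)-[J[0],J[1],0];return np.array([c*d[0]+s*d[1],-s*d[0]+c*d[1],d[2]])*1e3
def plan(pts,frm=None):  # pts: list of (world pos, yaw deg of tool y), tool down
    s=r.read_state();p=s["ee_pos"];T=R.from_quat(s["eef_rot"])
    if frm is not None:p,T=frm
    for q,yaw in pts:
        a=np.radians(yaw);y=[np.cos(a),np.sin(a),0];x=[0,0,-1];G=R.from_matrix(np.c_[x,y,np.cross(x,y)])
        print(np.round(T.inv().apply(q-p)/.25,3),np.round((T.inv()*G).as_rotvec()/1.5,3),"dist mm",round(np.linalg.norm(q-p)*1e3))
E
python3 - <<'E'
from plan import *
jy=np.degrees(J[2])+90
plan([(jw(25,-60,230),jy),(jw(25,-60,137),jy)])
E
```

```text
[-0.031 -1.401  2.015] [-0.369 -0.     0.001] dist mm 614
[ 0.341 -1.401  2.015] [-0.369 -0.     0.001] dist mm 619
```

```bash
python3 -m pendant '-0.03 -0.7 1 -0.37 0 0;-0.03 -0.7 1 -0.37 0 0;-0.03 -0.7 1 -0.37 0 0;-0.03 -0.7 1 -0.37 0 0;-0.03 -0.7 1 -0.37 0 0;-0.03 -0.7 1 -0.37 0 0;-0.03 -0.7 1 -0.37 0 0;-0.03 -0.7 1 -0.37 0 0' -1 30
python3 - <<'E'
from plan import *
jy=np.degrees(J[2])+90
plan([(jw(25,-60,230),jy),(jw(25,-60,137),jy)])
E
```

```text
time: 0.9
ee_pos: [0.3592, 0.3684, 0.23]
eef_rot: [-0.102, 0.7, 0.102, 0.7]
ft_force: [0.0, -0.1, -1.1]
width: 0.0308
[ 0.    -1.123  0.494] [-0.002  0.     0.   ] dist mm 307
[ 0.372 -1.123  0.494] [-0.002  0.     0.   ] dist mm 320
```

```bash
python3 -m pendant '0 -1 0.45 0 0 0;0 -1 0.45 0 0 0;0 -1 0.45 0 0 0;0 -1 0.45 0 0 0;0 -1 0.45 0 0 0;0 -1 0.49 0 0 0;0 -1 0.49 0 0 0;0 -1 0.49 0 0 0'
python3 -m pendant '0 0 0 0 0 0;0 0 0 0 0 0' >/dev/null
python3 - <<'E'
from plan import *
from bench import vision
import cv2
jy=np.degrees(J[2])+90
plan([(jw(25,-60,230),jy),(jw(25,-60,137),jy)])
c=vision.get_calibration("wrist");p,d=vision.camera("wrist")
np.savez("wrist.npz",p=p,d=d,K=c["camera_matrix"],rv=c["rvec"],tv=c["tvec"])
from geo import px
for a in [(75,-60,182),(75,-60,80),(-21,-60,86),(0,0,40),(0,-150,40),(-50,0,40),(22,-150,40)]:
    u=px("wrist",jw(*a))[0];print(a,u.round(0))
    if 0<u[0]<512 and 0<u[1]<384: cv2.drawMarker(p,tuple(int(v) for v in u),(0,0,255),0,12)
cv2.imwrite("pics/wrist1.png",p)
E
```

```text
time: 1.7
ee_pos: [0.5469, 0.1679, 0.2293]
eef_rot: [-0.104, 0.7, 0.104, 0.699]
ft_force: [-0.4, 0.9, -0.1]
width: 0.0003
[-0.    -0.14   0.003] [ 0.002 -0.    -0.   ] dist mm 35
[ 0.372 -0.141  0.003] [ 0.002 -0.    -0.   ] dist mm 99
(75, -60, 182) [207. 275.]
(75, -60, 80) [221. 222.]
(-21, -60, 86) [218. 132.]
(0, 0, 40) [277. 146.]
(0, -150, 40) [142. 146.]
(-50, 0, 40) [278.  99.]
(22, -150, 40) [144. 165.]
```

View pics/wrist1.png

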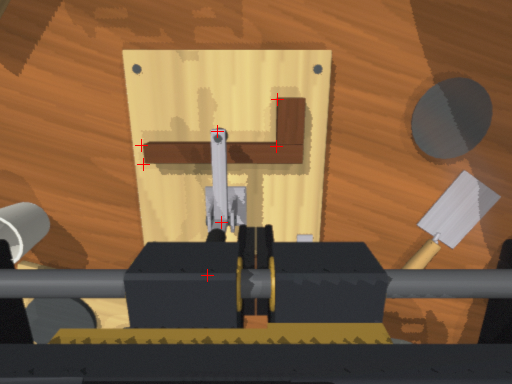

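Reprojected markers match the jig to about 1–2 mm: handle at (215,237), arm tip at (218,132), stop corner at (277,146). Descend on the near side of the handle and push.

```bash
python3 -m pendant '0 -0.14 0 0 0 0;0.18 -0.14 0 0 0 0;0.36 -0.14 0 0 0 0;0.372 -0.14 0 0 0 0;0.372 -0.14 0 0 0 0'
python3 -m pendant '0 0 0.06 0 0 0;0 0 0.11 0 0 0;0 0 0.15 0 0 0;0 0 0.19 0 0 0;0 0 0.23 0 0 0;0 0 0.27 0 0 0;0 0 0.31 0 0 0;0 0 0.34 0 0 0'
python3 -m pendant '0 0 0.03 0 0 0;0 0 0.06 0 0 0;0 0 0.09 0 0 0;0 0 0.11 0 0 0;0 0 0.11 0 0 0;0 0 0.11 0 0 0;0 0 0.11 0 0 0'
python3 - <<'E'
from plan import *
from bench import vision
import cv2
print(tw(r.read_state()["ee_pos"]))
p,d=vision.camera("scene")
cv2.imwrite("pics/scene1.png",cv2.resize(p[130:260,220:380],None,fx=4,fy=4,interpolation=cv2.INTER_CUBIC))
E
```

```text
time: 2.45
ee_pos: [0.5571, 0.1331, 0.1374]
eef_rot: [-0.104, 0.7, 0.104, 0.699]
ft_force: [0.7, 0.1, 1.0]
width: 0.0
time: 3.25
ee_pos: [0.6398, 0.1574, 0.1369]
eef_rot: [-0.103, 0.699, 0.103, 0.7]
ft_force: [-0.7, 0.1, -0.6]
width: 0.0006
time: 3.95
ee_pos: [0.6651, 0.165, 0.1371]
eef_rot: [-0.103, 0.7, 0.103, 0.699]
ft_force: [-0.2, -0.1, -0.2]
width: 0.0006
[136.66268224 -61.91823224 137.09786351]
```

View pics/scene1.png

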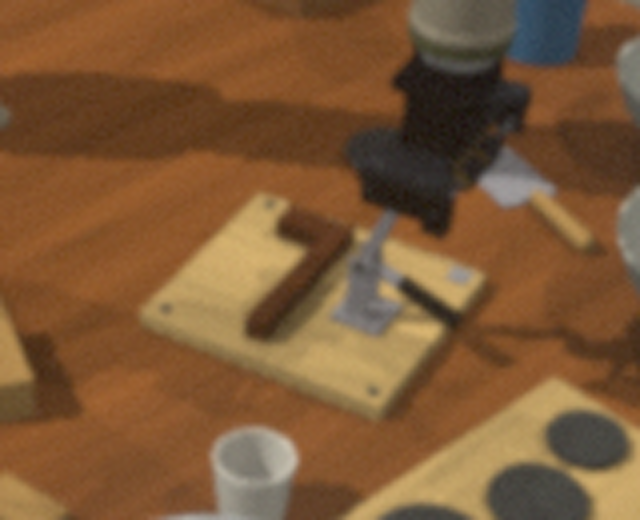

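The clamp has fallen open: in the crop the handle lies down on the far side at (435,300) and the arm leans up at (375,240). Next: lift, open, and travel to above the block.

```bash
python3 -m pendant '-0.2 0 0 0 0 0;-0.4 0 0 0 0 0;-0.4 0 0 0 0 0'
python3 - <<'E'
from plan import *
B=np.load("B.npy")
plan([(np.r_[B[:2],.2],66.1)])
E
```

```text
time: 4.3
ee_pos: [0.668, 0.1653, 0.2455]
eef_rot: [-0.103, 0.695, 0.104, 0.704]
ft_force: [0.2, -0.7, 1.2]
width: 0.0003
[ 0.167 -0.967 -1.232] [ 0.473  0.007 -0.003] dist mm 394
```

```bash
python3 -m pendant '0 -0.8 -1 0.47 0 0;0 -0.8 -1 0.47 0 0;0 -0.8 -1 0.47 0 0;0 -0.8 -1 0.47 0 0;0 -0.8 -1 0.47 0 0;0 -0.8 -1 0.47 0 0;0 -0.8 -1 0.47 0 0;0 -0.8 -1 0.47 0 0' 1
python3 - <<'E'
from plan import *
B=np.load("B.npy")
plan([(np.r_[B[:2],.2],66.1)])
E
```

```text
time: 5.1
ee_pos: [0.4824, -0.1015, 0.2377]
eef_rot: [0.147, 0.691, -0.146, 0.692]
ft_force: [0.2, 0.2, -0.1]
width: 0.0565
[ 0.15  -0.259 -0.056] [ 0.     0.001 -0.001] dist mm 76
```

```bash
python3 -m pendant '0.15 -0.26 -0.055 0 0 0;0.15 -0.26 -0.055 0 0 0;0.15 -0.26 -0.055 0 0 0;0.15 -0.26 -0.055 0 0 0'
python3 - <<'E'
from plan import *
from bench import vision
import cv2
from geo import px
B=np.load("B.npy");c,s=np.cos(B[2]),np.sin(B[2])
cal=vision.get_calibration("wrist");p,d=vision.camera("wrist")
np.savez("wrist.npz",p=p,d=d,K=cal["camera_matrix"],rv=cal["rvec"],tv=cal["tvec"])
P=[]
for a in [(60,20),(60,-20),(-60,-20),(-60,20)]:
    u=px("wrist",[B[0]+(c*a[0]-s*a[1])/1e3,B[1]+(s*a[0]+c*a[1])/1e3,.044])[0];P.append(u);print(u.round(1))
cv2.polylines(p,[np.int32(np.round(P))],True,(0,0,255),1)
cv2.imwrite("pics/wrist2.png",p); print(r.read_state()["ee_pos"])
E
```

```text
time: 5.5
ee_pos: [0.4458, -0.1517, 0.1997]
eef_rot: [0.144, 0.692, -0.144, 0.692]
ft_force: [0.2, 1.0, -0.1]
width: 0.0849
[269.2 227.8]
[232.4 227.6]
[230.5 114.5]
[271.4 114.8]
[ 0.44622691 -0.15141033  0.19993614]
```

View pics/wrist2.png

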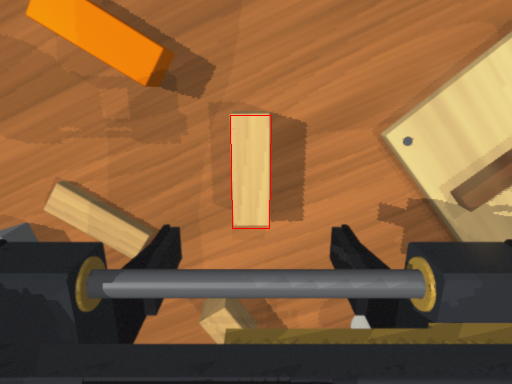

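The block (top face from (231,114) to (270,228)) matches the projected outline to about a pixel, and the jaws straddle it. Now descend.

```bash
python3 -m pendant '0 0 0 0 0 0;0 0 0 0 0 0'
python3 - <<'E'
from plan import *
B=np.load("B.npy")
plan([(np.r_[B[:2],.025],66.1)])
E
```

```text
time: 5.75
ee_pos: [0.4459, -0.1519, 0.1998]
eef_rot: [0.144, 0.692, -0.144, 0.692]
ft_force: [-0.2, -0.2, 0.6]
width: 0.087
[ 0.699 -0.015 -0.005] [ 0.005  0.    -0.   ] dist mm 175
```

```bash
python3 -m pendant '0.15 -0.015 -0.005 0 0 0;0.3 -0.015 -0.005 0 0 0;0.45 -0.015 -0.005 0 0 0;0.58 -0.015 -0.005 0 0 0;0.66 -0.015 -0.005 0 0 0;0.7 -0.015 -0.005 0 0 0;0.7 -0.015 -0.005 0 0 0;0.7 -0.015 -0.005 0 0 0'
python3 -m pendant '0 0 0 0 0 0;0 0 0 0 0 0;0 0 0 0 0 0;0 0 0 0 0 0;0 0 0 0 0 0;0 0 0 0 0 0;0 0 0 0 0 0;0 0 0 0 0 0' -1 40
python3 -m pendant '-0.08 0 0 0 0 0;-0.2 0 0 0 0 0;-0.36 0 0 0 0 0;-0.5 0 0 0 0 0;-0.5 0 0 0 0 0;-0.5 0 0 0 0 0;-0.5 0 0 0 0 0'
python3 - <<'E'
from plan import *
jx=np.degrees(J[2])
plan([(jw(-26,-66,150),jx),(jw(-26,-66,50),jx)])
E
```

```text
time: 6.55
ee_pos: [0.4433, -0.1557, 0.0254]
eef_rot: [0.144, 0.692, -0.144, 0.693]
ft_force: [-0.5, -0.1, 0.4]
width: 0.0871
time: 7.35
ee_pos: [0.4425, -0.1556, 0.0245]
eef_rot: [0.145, 0.692, -0.145, 0.692]
ft_force: [-0.3, -0.1, -0.0]
width: 0.0393
time: 8.05
ee_pos: [0.4417, -0.1554, 0.1484]
eef_rot: [0.145, 0.693, -0.145, 0.692]
ft_force: [0.3, -0.3, -2.1]
width: 0.0396
[-0.007  1.098 -0.18 ] [ 0.578 -0.001  0.001] dist mm 278
[ 0.393  1.099 -0.179] [ 0.578 -0.001  0.001] dist mm 295
```

```bash
python3 -m pendant '0 1 -0.16 0.578 0 0;0 1 -0.16 0.578 0 0;0 1 -0.16 0.578 0 0;0 1 -0.16 0.578 0 0;0 1 -0.16 0.578 0 0;0 1 -0.16 0.578 0 0;0 1 -0.16 0.578 0 0;0 1 -0.16 0.578 0 0'
python3 -m pendant '0 0 0 0 0 0;0 0 0 0 0 0'
python3 - <<'E'
from plan import *
from bench import vision
import cv2
from geo import px
jx=np.degrees(J[2])
plan([(jw(-26,-67,150),jx),(jw(-26,-67,52),jx)]);s=r.read_state();print(tw(s["ee_pos"]))
cal=vision.get_calibration("wrist");p,d=vision.camera("wrist")
np.savez("wrist.npz",p=p,d=d,K=cal["camera_matrix"],rv=cal["rvec"],tv=cal["tvec"])
for a in [(0,0,40),(0,-150,40),(-50,0,40),(-50,30,40),(22,-150,40),(22,30,40)]:
    u=px("wrist",jw(*a))[0]; print(u.round(0)); cv2.drawMarker(p,tuple(int(v) for v in u.round()),(0,0,255),0,10)
# predicted block top
e=tw(s["ee_pos"])
T=R.from_quat(s["eef_rot"])
for a in [(60,20),(-60,20),(-60,-20),(60,-20)]:
    u=px("wrist",s["ee_pos"]+T.apply([-.0195,a[1]/1e3,a[0]/1e3]))[0];cv2.drawMarker(p,tuple(int(v) for v in u.round()),(255,0,0),1,10)
cv2.imwrite("pics/wrist3.png",p)
E
```

```text
time: 8.85
ee_pos: [0.5051, 0.0899, 0.1478]
eef_rot: [0.421, 0.568, -0.423, 0.567]
ft_force: [-0.3, -1.4, -1.6]
width: 0.04
time: 9.05
ee_pos: [0.5056, 0.0885, 0.149]
eef_rot: [0.422, 0.568, -0.422, 0.567]
ft_force: [0.7, -0.4, -0.8]
width: 0.0397
[-0.004  0.048 -0.089] [-0.     0.     0.001] dist mm 25
[ 0.388  0.049 -0.089] [-0.     0.     0.001] dist mm 100
[-38.13224451 -89.20102848 149.02184254]
[303.  83.]
[296. 250.]
[241.  83.]
[241.  42.]
[319. 250.]
[333.  42.]
```

View pics/wrist3.png

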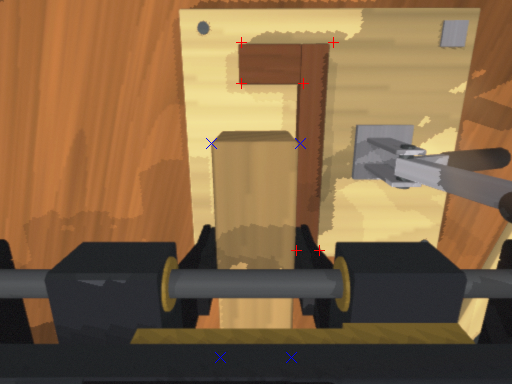

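Blue (predicted block end, (212..300,143)) and red (stop/fence) markers agree with the image to about 2 mm. The block is held straight and the open arm is clear to the right. Move over the nest and descend.

```bash
python3 -m pendant '0 0.048 -0.088 0 0 0;0 0.048 -0.088 0 0 0;0.1 0.048 -0.088 0 0 0;0.2 0.048 -0.088 0 0 0;0.29 0.048 -0.088 0 0 0;0.35 0.048 -0.088 0 0 0;0.39 0.048 -0.088 0 0 0;0.39 0.048 -0.088 0 0 0'
python3 -m pendant '0 0 0 0 0 0;0 0 0 0 0 0'
python3 - <<'E'
from plan import *
s=r.read_state();print(tw(s["ee_pos"]),s["ft_force"],s["torque"])
T=R.from_quat(s["eef_rot"]).as_matrix();c,q=np.cos(J[2]),np.sin(J[2]);print((np.array([[c,q,0],[-q,c,0],[0,0,1]])@T).round(3))
E
```

```text
time: 9.9
ee_pos: [0.5103, 0.1133, 0.051]
eef_rot: [0.421, 0.568, -0.423, 0.567]
ft_force: [0.8, -0.1, -1.7]
width: 0.0398
time: 10.1
ee_pos: [0.5117, 0.1141, 0.053]
eef_rot: [0.422, 0.567, -0.421, 0.568]
ft_force: [0.7, 0.3, -1.6]
width: 0.0397
[-24.85039924 -66.42696178  52.98323754] [ 0.69930165  0.34222369 -1.59017401] [-0.08187528  0.03334059 -0.00898008]
[[ 0.002  1.    -0.   ]
 [ 0.    -0.    -1.   ]
 [-1.     0.002 -0.   ]]
```

```bash
python3 -m pendant '0.018 0 0 0 0 0;0.034 0 0 0 0 0;0.034 0 -0.008 0 0 0;0.034 0 -0.016 0 0 0;0.034 0 -0.016 0 0 0;0.034 0 -0.016 0 0 0'
python3 -m pendant '0 0 -0.004 0 0 0;0 0 -0.006 0 0 0;0 0 -0.006 0 0 0'
python3 -m pendant '0 0 -0.004 0 0 0;0 0 -0.004 0 0 0;0 0 -0.004 0 0 0'
cat > st.py <<'E'
from plan import *
s=r.read_state();c,q=np.cos(J[2]),np.sin(J[2]);f=s["ft_force"];print("jig pos",tw(s["ee_pos"]).round(2),"jig F",round(c*f[0]+q*f[1],2),round(-q*f[0]+c*f[1],2),round(f[2],2),"w",s["width"])
E
python3 st.py
```

```text
time: 10.7
ee_pos: [0.51, 0.118, 0.0436]
eef_rot: [0.422, 0.567, -0.422, 0.567]
ft_force: [-0.4, -0.1, -0.8]
width: 0.04
time: 11.0
ee_pos: [0.5097, 0.1187, 0.0436]
eef_rot: [0.422, 0.567, -0.422, 0.568]
ft_force: [0.4, -2.4, -0.6]
width: 0.0399
time: 11.3
ee_pos: [0.5096, 0.1188, 0.0436]
eef_rot: [0.422, 0.567, -0.423, 0.568]
ft_force: [1.5, -6.8, -0.4]
width: 0.0403
jig pos [-25.53 -61.31  43.63] jig F -0.53 -6.99 -0.38 w 0.04026901889264228
```

```bash
python3 -m pendant '0.004 0.004 0.002 0 0 0;0.006 0.01 0.002 0 0 0;0.006 0.016 0.002 0 0 0;0.006 0.016 0.002 0 0 0'
python3 st.py
python3 -m pendant '0.002 0.004 0 0 0 0;0.002 0.006 0 0 0 0;0.002 0.006 0 0 0 0'
python3 st.py
```

```text
time: 11.7
ee_pos: [0.5133, 0.1198, 0.0425]
eef_rot: [0.422, 0.567, -0.423, 0.567]
ft_force: [-2.6, -6.1, 8.0]
width: 0.0398
jig pos [-21.7  -61.38  42.51] jig F -4.28 -5.08 7.98 w 0.03979867470317017
time: 12.0
ee_pos: [0.5134, 0.1199, 0.0425]
eef_rot: [0.422, 0.568, -0.423, 0.566]
ft_force: [-13.5, -9.5, 23.0]
width: 0.0399
jig pos [-21.58 -61.38  42.5 ] jig F -15.66 -5.21 23.01 w 0.03994250377904793
```

```bash
python3 -m pendant '0 0 0 0 0 0;0 0 0 0 0 0;0 0 0 0 0 0;0 0 0 0 0 0;0 0 0 0 0 0'
python3 st.py
python3 -m pendant '-0.002 -0.002 0 0 0 0;-0.002 -0.002 0 0 0 0;-0.002 -0.002 0 0 0 0;-0.002 -0.002 0 0 0 0;-0.002 -0.002 0 0 0 0;-0.002 -0.002 0 0 0 0'
python3 st.py
```

```text
time: 12.5
ee_pos: [0.5134, 0.1198, 0.0425]
eef_rot: [0.422, 0.568, -0.423, 0.566]
ft_force: [-13.5, -8.7, 22.0]
width: 0.0398
jig pos [-21.61 -61.41  42.49] jig F -15.47 -4.47 21.95 w 0.03981227422814602
time: 13.1
ee_pos: [0.5134, 0.1199, 0.0425]
eef_rot: [0.422, 0.567, -0.423, 0.567]
ft_force: [-7.5, -6.7, 12.8]
width: 0.0396
jig pos [-21.6  -61.4   42.53] jig F -9.14 -4.21 12.82 w 0.039616086211865575
```

```bash
python3 -m pendant '-0.003 -0.003 0 0 0 0;-0.003 -0.003 0 0 0 0;-0.003 -0.003 0 0 0 0;-0.003 -0.003 0 0 0 0'
python3 st.py
python3 -m pendant '0.0008 0.0011 0 0 0 0;0.0016 0.0022 0 0 0 0;0.0024 0.0033 0 0 0 0;0.0024 0.0033 0 0 0 0;0.0024 0.0033 0 0 0 0;0.0024 0.0033 0 0 0 0;0.0024 0.0033 0 0 0 0'
python3 st.py
python3 - <<'E'
from plan import *
from bench import vision
import cv2
p,d=vision.camera("wrist");q,_=vision.camera("scene")
cv2.imwrite("pics/fin.png",np.hstack([cv2.resize(p,(400,300)),cv2.resize(q[150:252,250:386],(400,300),interpolation=cv2.INTER_CUBIC)]))
E
python3 st.py
```

```text
time: 13.5
ee_pos: [0.5133, 0.1199, 0.0427]
eef_rot: [0.422, 0.567, -0.423, 0.567]
ft_force: [-0.2, -6.0, 1.2]
width: 0.0395
jig pos [-21.72 -61.36  42.67] jig F -1.88 -5.68 1.19 w 0.039454742431998195
time: 14.2
ee_pos: [0.5134, 0.1198, 0.0425]
eef_rot: [0.422, 0.568, -0.423, 0.567]
ft_force: [-6.3, -7.2, 11.6]
width: 0.0396
jig pos [-21.63 -61.41  42.54] jig F -8.1 -5.06 11.57 w 0.039550734936014784
jig pos [-21.65 -61.39  42.55] jig F -8.39 -4.74 11.07 w 0.03956381482689364
```

View pics/fin.png

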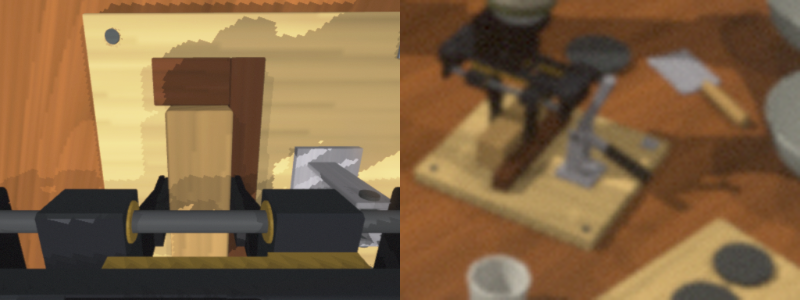

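The view shows the block's end at the stop (row 107) and its side along the fence (column 232). The clamp arm is close to the gripper body, so I want to be sure the x force comes from the fence and not the arm.

```bash
python3 - <<'E'
from plan import *
from bench import vision
import cv2
from geo import px
cal=vision.get_calibration("wrist");p,d=vision.camera("wrist")
np.savez("wrist.npz",p=p,d=d,K=cal["camera_matrix"],rv=cal["rvec"],tv=cal["tvec"])
s=r.read_state();e=tw(s["ee_pos"])
for n,a in dict(blk_R=(e[0]+20,e[1]+60,62),blk_L=(e[0]-20,e[1]+60,62),fence0=(e[0]+20,e[1]+60,40),fence_seam_far=(e[0]+20,e[1]+90,40),fence_back=(e[0]+42,e[1]+60,40),armtip=(75+31,-60,171)).items():print(n,px("wrist",jw(*a))[0].round(1))
cv2.imwrite("pics/z1.png",cv2.resize(p[60:260,180:420],(720,600),interpolation=cv2.INTER_CUBIC))
print(s["torque"].round(2),s["ft_force"].round(1))
E
```

```text
blk_R [300.  143.2]
blk_L [211.  143.3]
fence0 [294.4 136.7]
fence_seam_far [296.5  74.8]
fence_back [337.1 136.6]
armtip [992.1 577. ]
[-1.73  1.64 -0.25] [-7.3 -7.9 11.8]
```

View pics/z1.png

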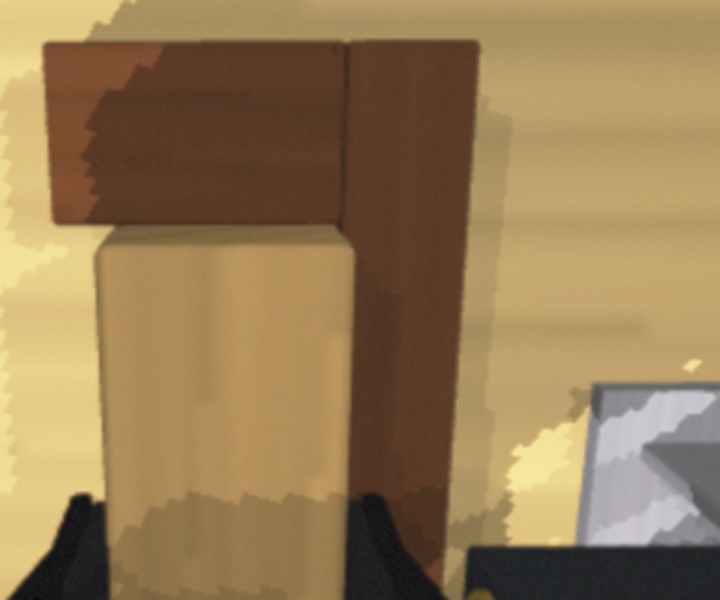

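At the stop edge the block's corner (337,224) meets the fence seam (343,224) within its edge rounding. The moment levers for the x and y forces agree (0.22 m), so the x force acts down at the fence and not at the clamp arm. One small trim towards 10/10, then hand in.

```bash
python3 -m pendant '-0.0003 0.0004 0 0 0 0;-0.0003 0.0004 0 0 0 0;-0.0003 0.0004 0 0 0 0;-0.0003 0.0004 0 0 0 0;-0.0003 0.0004 0 0 0 0;-0.0003 0.0004 0 0 0 0'
python3 st.py
python3 -m pendant '0 0 0 0 0 0;0 0 0 0 0 0;0 0 0 0 0 0;0 0 0 0 0 0;0 0 0 0 0 0'
python3 st.py
```

```text
time: 14.95
ee_pos: [0.5133, 0.1199, 0.0425]
eef_rot: [0.422, 0.568, -0.423, 0.567]
ft_force: [-7.6, -7.9, 11.4]
width: 0.0397
jig pos [-21.64 -61.38  42.54] jig F -9.53 -5.39 11.36 w 0.039658964342481326
time: 15.45
ee_pos: [0.5134, 0.1199, 0.0426]
eef_rot: [0.422, 0.568, -0.423, 0.567]
ft_force: [-6.5, -7.4, 10.7]
width: 0.0398
jig pos [-21.62 -61.37  42.55] jig F -8.32 -5.17 10.7 w 0.039798964846328236
```

```bash
python3 -m pendant '-0.0001 0.0004 0 0 0 0;-0.0001 0.0004 0 0 0 0;-0.0001 0.0004 0 0 0 0;-0.0001 0.0004 0 0 0 0;-0.0001 0.0004 0 0 0 0'
python3 st.py
python3 -c "from bench import close_job;print(close_job())"
```

```text
time: 15.95
ee_pos: [0.5134, 0.1198, 0.0426]
eef_rot: [0.421, 0.568, -0.423, 0.567]
ft_force: [-7.0, -7.1, 11.4]
width: 0.0397
jig pos [-21.61 -61.4   42.55] jig F -8.78 -4.74 11.42 w 0.03972017379897584
the job is handed in; nothing more can be done
None
```

The job is handed in at about 16 s, with the full-size block held in the nest and the push still on. The clamp was pushed over its centre first and fell fully open. The block was then fetched the same way up, butted against the stop and seated along the fence.

**Final push:** the last reading was about 9 N into the fence, 11 N down and 5 N towards the stop, steady to about 1 N. I tried to trim it to exactly 10 N each way, but the changes were within the sensor noise.

**Extra press:** while finding contact I briefly pressed to about 16 N into the fence and 23 N down. I then backed off to 1–2 N before making the final diagonal push.

**Seating:** the close-up shows the block on the stop and along the fence, with no gap beyond its rounded edge. The force levers place the sideways load down at the fence, not at the clamp arm.

**Disagreement:** the seated position came out about 1.5 mm off my camera fit in x and y. I put that down to fit and calibration error, because contact was confirmed by force.

**Other objects:** I planned the moves clear of them and felt no stray contact. I did not take a final top view to confirm that none had shifted.

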